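Clear the way and slide a cheese wheel into its bay

TASK

At the cheese counter, the big cheese wheel must go into the U-shaped steel bay, but a jar and a block of cheese are in the way, one standing in the bay and the other in front of its mouth. First move both into the wicker basket, the jar standing upright and the block lying flat on the basket's floor, and leave the wheel where it is until then. Then slide the wheel along the counter, without lifting or tipping it, through the mouth and all the way in until it touches the bay's back stop, leaving everything else on the counter where it is.

Things in the scene. Friction and masses are not known exactly. Their poses are not given: they have to be found in the camera images.
- wheel: the big cheese wheel: a solid disc 140 mm in diameter and 55 mm high, ochre rind, round paper label on top, 0.6 to 0.9 kg, loose, lying flat on the counter to the robot's right. Origin at the centre of its underside, z up. It is too wide to grasp; it slides on the counter when pushed with 2 to 8 N and does not roll
- bay: the bay: a fixed U of steel fence on the bare counter (no sill), to the robot's left, 40 mm high, 6 mm thick, inside 164 mm wide (its x) and 150 mm deep (its y). Origin on the counter where the wheel's centre is when home: back stop's inner face 70 mm off along +y, open mouth 80 mm off along -y, side walls' inner faces 82 mm off along +x and -x. The wheel goes in along +y
- jar: the jar in the way: closed glass jar with a steel lid, 56 mm in diameter, 90 mm high, 0.15 to 0.29 kg, standing in the bay or in front of its mouth. Origin at the centre of its underside, z up
- block: the block in the way: rectangular cheese block with a paper band, 110 mm long (its x), 48 mm wide (its y), 50 mm high (its z), 0.25 kg, lying in front of the bay's mouth or in the bay. Origin at the centre of its underside
- basket: the empty rectangular wicker basket, fixed, on the robot's right: outside 230 mm along its x, 164 mm along its y, 55 mm high, walls and floor 5 mm thick (rim and weave stand out 5 mm more). Inside 220 by 154 mm. Origin at the centre of its underside, on the counter
- pack_a: bystander: upright wrapped cheese pack 34 x 105 x 125 mm (x, y, z) with a clear seam on top to 135 mm, on the far side of the counter. Origin at the centre of its underside
- pack_b: bystander: a second upright pack like pack_a, to its left (+y)
- truckle: bystander: small round cheese 80 mm in diameter, 50 mm high, beside the bay on the side away from the robot. Origin at the centre of its underside
- tall_jar: bystander: larger jar 68 mm in diameter, 120 mm high, beside the bay on the robot's side. Origin at the centre of its underside
- carton: bystander: low cardboard carton 50 x 90 x 45 mm (x, y, z) on the robot's side of the counter, right of the middle. Origin at the centre of its underside
- bar: bystander: wrapped cheese bar 40 x 110 x 60 mm (x, y, z) on the far right, beyond the basket. Origin at the centre of its underside
Not all that is in view belongs to the job. What is shaped like the block but black or purple is not meant. Of the things that look like the wheel, the smaller one is meant.

How it is judged:
On the way, in this order (a step that is already met when the one before it is completed fails the run):
1. the jar and the block are both in the basket, the jar upright and the block flat, let go (x of jar in the frame of basket between -0.11 and 0.11 m and y of jar in the frame of basket between -0.077 and 0.077 m and z of each of jar, block in the frame of basket below 0.02 m and angle between each of jar, block's own z axis and vertical below 0.25 rad and x of block in the frame of basket between -0.11 and 0.11 m and y of block in the frame of basket between -0.077 and 0.077 m and contact force between the fingers and jar below 0.1 N and contact force between the fingers and block below 0.1 N), for 0.2 s.
2. the wheel is in the bay against its back stop (y of wheel in the frame of bay between -0.008 and 0.01 m and x of wheel in the frame of bay between -0.02 and 0.02 m), for 0.2 s.
At the end, for the whole second after the job is handed in: The wheel lies in the bay within 8 mm of touching the back stop; the jar stands upright and the block lies flat (each within 0.25 rad) on the floor inside the basket; all three are at rest (all of step 2 and x of jar in the frame of basket between -0.11 and 0.11 m and y of jar in the frame of basket between -0.077 and 0.077 m and z of each of jar, block in the frame of basket below 0.02 m and angle between each of jar, block's own z axis and vertical below 0.25 rad and x of block in the frame of basket between -0.11 and 0.11 m and y of block in the frame of basket between -0.077 and 0.077 m and linear speed of each of wheel, jar, block below 0.02 m/s).
It fails at once if the wheel is shifted by more than 40 mm before the jar and the block are in the basket (distance of wheel from where it was at the start of the episode above 0.04 m and not (x of jar in the frame of basket between -0.11 and 0.11 m and y of jar in the frame of basket between -0.077 and 0.077 m and z of each of jar, block in the frame of basket below 0.02 m and angle between each of jar, block's own z axis and vertical below 0.25 rad and x of block in the frame of basket between -0.11 and 0.11 m and y of block in the frame of basket between -0.077 and 0.077 m)).
It fails at once if the wheel is lifted (over 15 mm) or tipped (over 0.2 rad) (height (world z) of wheel above 0.015 m or angle between wheel's own z axis and vertical above 0.2 rad).
It fails at once if a bystander is shifted or knocked over (moved by more than 20 mm) (distance of any of pack_a, pack_b, truckle, tall_jar, carton, bar from where it was at the start of the episode above 0.02 m).
It also fails if it takes over 72 s, if anything falls off the work surface, if the arm or the gripper's body presses on something with over 40 N, if the wrist force passes 120 N, or if a joint passes its speed limit or range.

ROBOT

A 7-joint arm with a two-finger parallel gripper is mounted at the origin on the work surface. World frame = base frame: x ahead of the robot, y to its left, z up, the work surface at z = 0. Lengths are in m, angles in rad, forces in N, time in s.
With the tool pointing down it reaches from about 0.4 to 0.875 m from the base axis. Payload 6.5 kg.
Tool frame: the origin (TCP) lies midway between the tips of the shut fingers; the grasp point (between the pads) lies 19 mm behind it; z points along the fingers, y is the line along which they close (so a half turn about z gives the same grasp; the last joint's range is limited). The gripper opens to 88 mm and grips with 3 to 60 N. Pads are 18 mm wide; open, the fingers measure 123 mm over their backs; the gripper's body (75 mm by 187 mm) begins 45 mm behind the grasp point.
Start: joints at [1.229, 0.536, -0.004, 1.538, 0.003, 1.067, -0.071], TCP at [0.177, -0.625, 0.239] pointing down, gripper open.
Joint ranges: [-2.7, 2.7], [-0.37, 2.16], [-1.27, 1.26], [0.24, 2.4], [-1.31, 4.45], [0.19, 1.91], [-2.76, 2.76]. Speed limits (rad/s): [2.39, 2.39, 3.14, 3.14, 3.14, 3.14, 3.14].

INTERFACE

Orientations are given as a rotation vector (axis times angle).
In Python, from station import get_obs, snapshot, calibration, hand_in gives the robot as it stands. The module is installed in compiled form; this text tells all that it offers.
- The arm moves only by the tool jog_arm, never from a script. Its argument "series" is a list of rows, each a list of 4 numbers: the shift along the tool's x, y, z in m, then the turn about the tool's z in degrees. In form: [[dx, dy, dz, roll], ...]. A call has 1 to 5 rows; each row shifts and turns the commanded pose from where the row before left it, along the tool's axes as they then stand; what a row does not reach is not made up. A row lasts 1/12 s, in which the tool goes at most 41.7 mm and 7.16 degrees, less where a joint would pass 70% of its speed; a pose out of reach is approached as far as the arm can. A call is refused whole if a number of a shift passes 0.0417 or a number of a turn 7.16, either way. A call with a gripper value outside its range is refused whole. "fingers" is the finger opening in m, from 0 to 0.0881, set as the call begins (left out, the last holds). The fingers move at their own pace and stop on an object; "newtons" is the grip in N (left out, the last holds). Time passes only in rows, so rows that do not move let the fingers close. It gives the time, the measured TCP pose, the force, the opening and the grip force at its end, in the units of the state.
- get_obs(): the state, without advancing time (a new reading comes with each control period).
- snapshot(name): name is "scene" or "top" or "wrist"; returns (picture, depth): 384x512x3 uint8, red, green, blue; 384x512 float32, m along the optical axis (not along the pixel's ray), 0 where there is no reading.
- calibration(name): a dict with "mtx" (3x3 intrinsics, pixels), "origin" and "attitude" of the camera in the world. Camera axes: x right, y up, looking along -z (the intrinsics and any distortion apply to the point x, -y, -z); pixel columns grow to the right and rows downward; lengths in m; the calibration is good to about 2 mm. The wrist camera is an equidistant fisheye: a pixel r from the principal point sees the ray r / f radians off the axis. A picture is of the moment at which its call begins: read the wrist's pose just before it. calibration takes no time and is no camera call; for the wrist camera it gives the pose at the moment of the call.
- hand_in(): hands the job in; it is judged then, once.
The state is a dict: "t": time; "q": joint angles; "qd": joint speeds; "joint_efforts": joint torques, N m; "position": TCP position; "eef_rot": TCP orientation; "wrist_force": force on the tool from outside, world axes, zero at the start; "torque": the same for the moment, N m; "finger_gap": opening from 0.0 (shut) to 1.0 (fully open); "gripper_force": force on a finger pad.
Only numpy, scipy, OpenCV 4.12 (cv2) and the standard library are available. Lean on these libraries where they do the work, as an engineer would, in place of code of your own. Each camera call takes 0.05 s, during which the arm holds its last target. There are 200 camera calls.

## Working session

There is one attempt and no reset: what is moved stays moved. The work goes in short steps, Python scripts to look and compute and a tool call to move; the robot and the scene stay as the last step left them, time stands still between calls to the robot, and variables do not carry over. Pictures are saved under pics/ and viewed, at most 10 in all, crops included, and the job is handed in when it is done.

Besides the shell and the picture viewer there is one more tool, called after "Request:" by a JSON object that holds its "fn" and its "kwargs", one argument or row to a line. jog_arm: Moves the arm, as the interface text tells. Its arguments: {"type":"object","properties":{"series":{"type":"array"},"fingers":{"type":"number"},"newtons":{"type":"number"}},"required":["series"]}

```bash
mkdir -p pics; cat > h.py <<'E'
import numpy as np,cv2
from station import get_obs,snapshot,calibration,hand_in
def grab(n):
    c=calibration(n);p,d=snapshot(n);np.savez(f'{n}.npz',p=p,d=d,**{k:np.array(v) for k,v in c.items() if k in('mtx','origin','attitude')})
    return p,d,c
def R(a):
    a=np.array(a,float)
    return a if a.shape==(3,3) else cv2.Rodrigues(a)[0]
def world(n,pts=None):
    z=np.load(n+'.npz');K=z['mtx'];d=z['d']
    v,u=np.mgrid[:384,:512]
    P=np.stack([(u-K[0,2])/K[0,0]*d,-(v-K[1,2])/K[1,1]*d,-d],-1)
    return P@R(z['attitude']).T+z['origin']
E
python3 - <<'E'
from h import *
for n in('scene','top'):
    p,d,c=grab(n);cv2.imwrite(f'pics/{n}0.png',cv2.resize(p[:,:,::-1],(800,600)));print(n,c,d.min(),d.max())
print(get_obs())
E
```

```text
scene {'mtx': array([[468.94940882,   0.        , 259.76348255],
       [  0.        , 468.94940882, 187.38693484],
       [  0.        ,   0.        ,   1.        ]]), 'origin': array([ 1.08816845, -0.94608866,  1.2452079 ]), 'attitude': array([0.71925822, 0.20882551, 0.562746  ])} 0.0 3.9999893
top {'mtx': array([[385.35179586,   0.        , 255.14953701],
       [  0.        , 385.35179586, 188.65310058],
       [  0.        ,   0.        ,   1.        ]]), 'origin': array([ 0.30376478, -0.02071753,  1.1335656 ]), 'attitude': array([ 0.14219139, -0.14881907, -1.58904555])} 0.0 2.1336756
{'t': 0.1, 'q': array([ 1.22879765,  0.5371096 , -0.00444361,  1.53871093,  0.00260868,
        1.06730978, -0.07122333]), 'qd': array([-2.96279907e-04, -3.21090906e-03,  1.31515592e-03, -2.35910257e-03,
        1.51470363e-05, -2.19976412e-04, -6.32409107e-04]), 'joint_efforts': array([ 2.84016642e-03, -5.72087610e+01,  9.94304717e-01, -2.52234507e+01,
       -5.61195309e-02,  1.34579925e-02,  2.86324018e-05]), 'position': array([ 0.1768505 , -0.6249287 ,  0.23793892]), 'eef_rot': array([-3.11027472e+00, -4.31734304e-01,  5.13871491e-04]), 'wrist_force': array([0.48348047, 0.61827193, 0.48867292]), 'torque': array([ 0.01779272, -0.0129939 , -0.06767988]), 'gripper_force': 0.0, 'finger_gap': 1.0015616855358056}
```

View pics/top0.png

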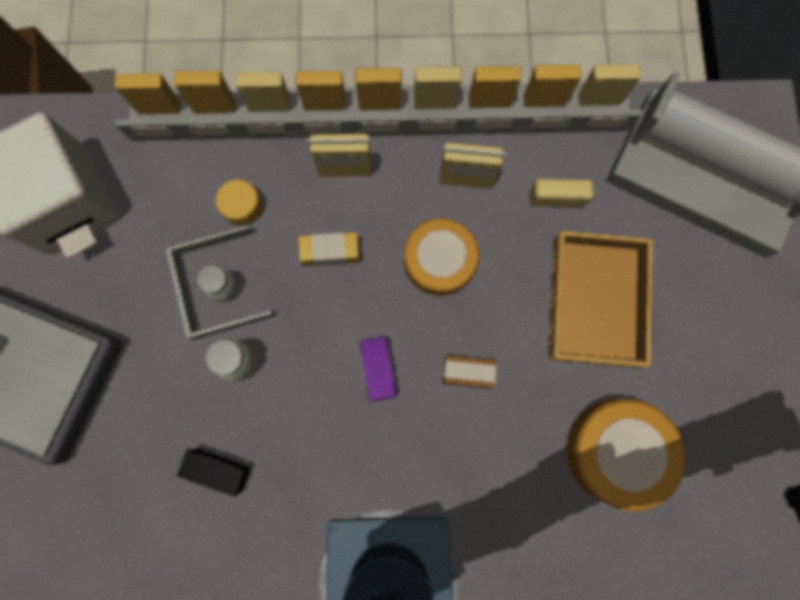

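View pics/scene0.png

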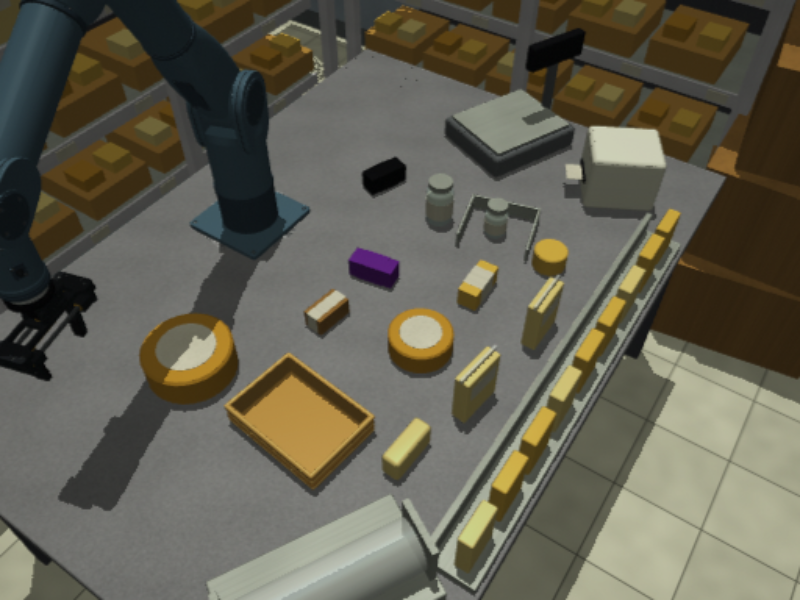

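The top view shows these candidates:
- **Block:** yellow with a paper band at (329,248). Not meant: purple (378,368), black (214,470), carton (470,372).
- **Jar:** in the bay at (214,282). The larger tall_jar is at (228,360).
- **Wheel:** the smaller one at (441,256). The decoy is the bigger one at (627,454).
- **Basket:** (603,298).

Next I measure from both cameras.

```bash
python3 - <<'E'
from h import *
W={n:world(n) for n in('top','scene')}
# top-surface seeds per camera in 800x600 px
S={'block':((329,246),(481,275)),'jar':((212,279),(496,204)),'wheel':((441,254),(421,330)),'talljar':((226,357),(439,183)),'truckle':((237,200),(550,247)),'carton':((470,370),(327,306)),'packa':((472,150),(478,370)),'packb':((340,140),(545,300)),'bar':((563,186),(407,440))}
for k,(a,b) in S.items():
  for n,(u,v) in zip(('top','scene'),(a,b)):
    P=W[n];c=P[int(v*.64),int(u*.64)]
    m=(np.abs(P[...,2]-c[2])<.006)&(np.linalg.norm(P[...,:2]-c[:2],axis=-1)<.1)
    _,L=cv2.connectedComponents(m.astype(np.uint8));m=L==L[int(v*.64),int(u*.64)]
    Q=P[m];r=cv2.minAreaRect(Q[:,:2].astype(np.float32)*1000)
    print(k,n,len(Q),'z',np.median(Q[:,2]).round(4),'mean',Q[:,:2].mean(0).round(4),'rect c,size,ang',np.round(r[0],1),np.round(r[1],1),round(r[2],1))
# basket and bay: rim points
for nm,lo,hi,zl,zh in(('basket',(.3,-.6),(.75,-.2),.047,.066),('bay',(.3,.2),(.72,.5),.03,.045)):
  for n in W:
    P=W[n];m=np.all((P[...,:2]>lo)&(P[...,:2]<hi),-1)&(P[...,2]>zl)&(P[...,2]<zh)
    nn,L,st,_=cv2.connectedComponentsWithStats(m.astype(np.uint8),connectivity=8)
    for i in range(1,nn):
      if st[i,4]>40:
        Q=P[L==i];r=cv2.minAreaRect(Q[:,:2].astype(np.float32)*1000);print(nm,n,st[i,4],'z',np.median(Q[:,2]).round(3),np.round(cv2.boxPoints(r),0).tolist())
for q in((50,350),(330,320),(520,450)):
  print('table z',W['top'][int(q[1]*.64),int(q[0]*.64)])
p=np.load('top.npz')['p'][:,:,::-1]
a=cv2.resize(p[140:220,95:240],None,fx=5,fy=5,interpolation=cv2.INTER_CUBIC);cv2.imwrite('pics/crop1.png',a)
E
```

```text
block top 614 z 0.0508 mean [0.601  0.1007] rect c,size,ang [602.  101.3] [ 49.6 110.2] 2.0
block scene 150 z 0.0506 mean [0.5997 0.092 ] rect c,size,ang [600.8  93.5] [ 49.2 107.5] 0.4
jar top 250 z 0.0908 mean [0.5357 0.3026] rect c,size,ang [535.9 302.8] [47.7 47.2] 4.1
jar scene 97 z 0.0877 mean [0.5355 0.2964] rect c,size,ang [536.6 297.3] [46.2 46.4] 49.7
wheel top 1752 z 0.0555 mean [ 0.5807 -0.1082] rect c,size,ang [ 582.  -108.6] [137.6 138.5] 83.0
wheel scene 1066 z 0.0536 mean [ 0.5835 -0.1169] rect c,size,ang [ 581.  -113.7] [135.9 140.3] 73.3
talljar top 366 z 0.121 mean [0.3946 0.2691] rect c,size,ang [394.8 269. ] [57.7 57.4] 62.2
talljar scene 101 z 0.1154 mean [0.3964 0.2592] rect c,size,ang [395.6 263.7] [60.6 58. ] 86.2
truckle top 520 z 0.0509 mean [0.6978 0.2738] rect c,size,ang [698.9 274. ] [76.8 77.1] 43.4
truckle scene 270 z 0.0479 mean [0.6984 0.2666] rect c,size,ang [696.5 267.7] [76.1 80.6] 24.8
carton top 573 z 0.0454 mean [ 0.3654 -0.1529] rect c,size,ang [ 365.6 -153.2] [91.  50.1] 82.8
carton scene 293 z 0.0424 mean [ 0.3671 -0.1599] rect c,size,ang [ 
[... 1285 characters left out ...]
.0], [690.0, 221.0], [710.0, 236.0], [665.0, 294.0]]
bay top 528 z 0.039 [[438.0, 361.0], [480.0, 206.0], [651.0, 253.0], [609.0, 407.0]]
bay scene 80 z 0.037 [[441.0, 365.0], [442.0, 205.0], [484.0, 205.0], [483.0, 365.0]]
bay scene 101 z 0.037 [[525.0, 374.0], [647.0, 244.0], [701.0, 294.0], [579.0, 425.0]]
bay scene 54 z 0.037 [[367.0, 243.0], [386.0, 213.0], [442.0, 249.0], [423.0, 279.0]]
bay scene 45 z 0.039 [[516.0, 278.0], [529.0, 258.0], [574.0, 286.0], [562.0, 306.0]]
bay scene 49 z 0.038 [[658.0, 238.0], [714.0, 221.0], [721.0, 241.0], [664.0, 259.0]]
table z [0.41778803 0.59158509 0.06701654]
table z [0.47196589 0.10401537 0.00135875]
table z [ 0.22190219 -0.24059456  0.00046195]
```

View pics/crop1.png

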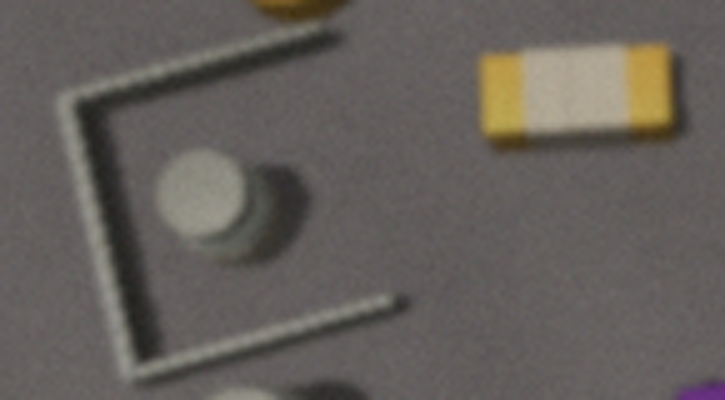

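The crop confirms both choices: the jar stands in the bay at about (200,195), and the yellow block with the paper band lies in front of the mouth at (577,95). Heights are 91/88 mm for the jar and 51 mm for the block, which match the text. The two cameras differ by about 5 mm in y, so I'll refine with the wrist camera. I take the jar first, since the tool is already aligned with the bay's y axis.

Request:
{"fn": "jog_arm", "kwargs": {
  "series": [
    [0.037,-0.013,0,0],
    [0.037,-0.013,0,0],
    [0.037,-0.013,0,0],
    [0.037,-0.013,0,0],
    [0.037,-0.013,0,0]
  ],
  "fingers": 0.088
}}

```text
t: 0.52
position: [0.3384, -0.511, 0.2384]
eef_rot: [-3.111, -0.431, 0.001]
wrist_force: [0.6, -0.4, 0.3]
finger_gap: 1.0
gripper_force: 0.0
```

Request:
{"fn": "jog_arm", "kwargs": {
  "series": [
    [0.037,-0.013,0,0],
    [0.037,-0.013,0,0],
    [0.037,-0.013,0,0],
    [0.037,-0.013,0,0],
    [0.037,-0.013,0,0]
  ]
}}

```text
t: 0.93
position: [0.4987, -0.3981, 0.2384]
eef_rot: [-3.111, -0.432, 0.001]
wrist_force: [1.3, -0.2, -0.3]
finger_gap: 1.002
gripper_force: 0.0
```

Request:
{"fn": "jog_arm", "kwargs": {
  "series": [
    [0.013,-0.039,0,0],
    [0.013,-0.039,0,0],
    [0.013,-0.039,0,0],
    [0.013,-0.039,0,0],
    [0.013,-0.039,0,0]
  ]
}}

```text
t: 1.35
position: [0.5065, -0.1923, 0.2384]
eef_rot: [-3.112, -0.432, 0.001]
wrist_force: [1.0, -0.7, -0.2]
finger_gap: 0.998
gripper_force: 0.0
```

Request:
{"fn": "jog_arm", "kwargs": {
  "series": [
    [0.013,-0.039,0,0],
    [0.013,-0.039,0,0],
    [0.013,-0.039,0,0],
    [0.013,-0.039,0,0],
    [0.013,-0.039,0,0]
  ]
}}

```text
t: 1.77
position: [0.5159, 0.0129, 0.2386]
eef_rot: [3.112, 0.432, -0.001]
wrist_force: [0.9, -0.7, 0.7]
finger_gap: 1.002
gripper_force: 0.0
```

Request:
{"fn": "jog_arm", "kwargs": {
  "series": [
    [0.013,-0.039,0,0],
    [0.013,-0.039,0,0],
    [0.013,-0.039,0,0],
    [0.013,-0.039,0,0],
    [0,0,0,0]
  ]
}}

```text
t: 2.18
position: [0.5223, 0.1856, 0.2388]
eef_rot: [-3.103, -0.449, -0.001]
wrist_force: [-0.4, -0.0, -0.2]
finger_gap: 0.996
gripper_force: 0.0
```

```bash
cat >> h.py <<'E'
def fworld(n='wrist'):
    z=np.load(n+'.npz');K=z['mtx'];d=z['d'];v,u=np.mgrid[:384,:512]
    x=(u-K[0,2])/K[0,0];y=(v-K[1,2])/K[1,1];r=np.hypot(x,y)+1e-9;t=np.tan(np.minimum(r,1.5))/r
    return np.stack([x*t*d,-y*t*d,-d],-1)@R(z['attitude']).T+z['origin']
E
python3 - <<'E'
from h import *
p,d,c=grab('wrist');o=get_obs();print(o['q'].round(3),o['position'],c)
cv2.imwrite('pics/w1.png',cv2.resize(p[:,:,::-1],(800,600)))
E
```

```text
[-0.17   0.391 -0.31   1.784  0.137  0.986 -1.82 ] [0.52284407 0.18088611 0.23852202] {'mtx': array([[297.31863964,   0.        , 257.57919918],
       [  0.        , 297.31863964, 190.17981096],
       [  0.        ,   0.        ,   1.        ]]), 'origin': array([0.60060497, 0.20726916, 0.38508161]), 'attitude': array([-0.26464147,  0.20478967, -1.27075826])}
```

View pics/w1.png

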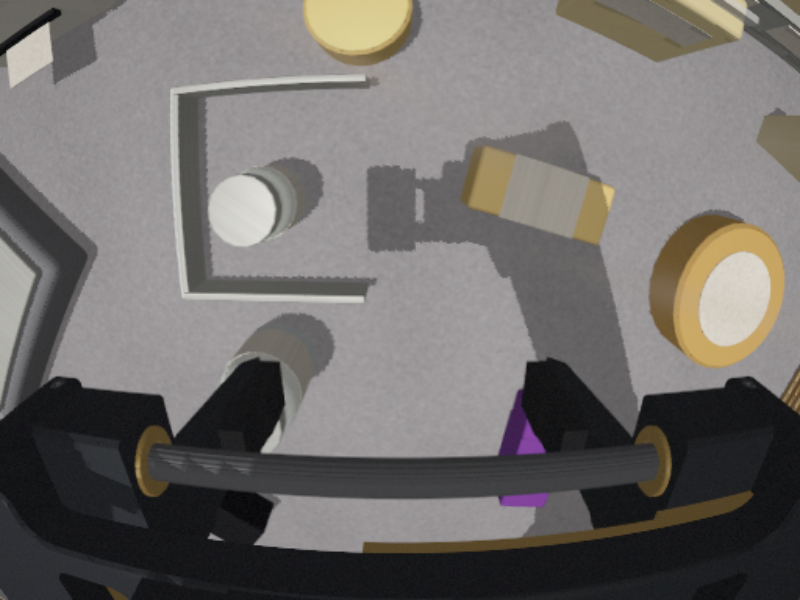

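The wrist picture shows the jar lid at (243,210) in the bay, the block at (540,195), and the wheel at (730,290).

```bash
python3 - <<'E'
from h import *
P=fworld()
for k,u,v in(('jar',243,210),('block',545,195),('wheel',730,290),('truckle',360,20)):
    s=(int(v*.64),int(u*.64));c=P[s]
    m=(np.abs(P[...,2]-c[2])<.006)&(np.linalg.norm(P[...,:2]-c[:2],axis=-1)<.1)
    _,L=cv2.connectedComponents(m.astype(np.uint8));Q=P[L==L[s]]
    r=cv2.minAreaRect(Q[:,:2].astype(np.float32)*1000)
    print(k,len(Q),np.median(Q[:,2]).round(4),np.round(r[0],1),np.round(r[1],1),round(r[2],1))
m=np.all((P[...,:2]>(.42,.19))&(P[...,:2]<(.66,.45)),-1)&(P[...,2]>.032)&(P[...,2]<.046)
n,L,st,_=cv2.connectedComponentsWithStats(m.astype(np.uint8),connectivity=8)
for i in range(1,n):
  if st[i,4]>60:
    r=cv2.minAreaRect(P[L==i][:,:2].astype(np.float32)*1000);print('bay',st[i,4],np.round(r[0],1),np.round(r[1],1),np.round(r[2],1),np.round(cv2.boxPoints(r)).tolist())
print('table',P[int(250*.64),int(430*.64)])
E
```

```text
jar 1644 0.09 [536.1 302.3] [49.  48.6] 3.1
block 3630 0.0502 [601.8 100.9] [ 48.9 109.8] 2.2
wheel 4994 0.0554 [ 582.8 -108.1] [136.7 137.4] 50.0
truckle 2005 0.05 [680.9 269.4] [43.3 78.6] 14.2
bay 2362 [543.5 306.2] [176.9 159.4] 15.3 [[437.0, 360.0], [479.0, 206.0], [650.0, 253.0], [608.0, 406.0]]
bay 120 [545.1 284. ] [50.7 15.9] 25.0 [[519.0, 280.0], [525.0, 266.0], [571.0, 287.0], [565.0, 302.0]]
bay 159 [424.5 267.1] [44.6  8.4] 89.3 [[420.0, 245.0], [428.0, 245.0], [429.0, 289.0], [421.0, 289.0]]
table [ 5.27604884e-01  1.63761265e-01 -1.67387162e-04]
```

Wrist and top agree: jar (0.536, 0.3025), block (0.602, 0.101, 2°), wheel (0.5825, -0.108), bay origin (0.5426, 0.3097) at 15.3°. Now I move over the jar.

Request:
{"fn": "jog_arm", "kwargs": {
  "series": [
    [0.0157,-0.0377,0,0],
    [0.0157,-0.0377,0,0],
    [0.0157,-0.0377,0,0],
    [0,0,0.02,0],
    [0,0,0.02,0]
  ]
}}

```text
t: 2.65
position: [0.5388, 0.2995, 0.1988]
eef_rot: [-3.109, -0.437, -0.003]
wrist_force: [0.2, -0.7, -1.2]
finger_gap: 0.998
gripper_force: 0.0
```

Request:
{"fn": "jog_arm", "kwargs": {
  "series": [
    [0,0,0.02,0],
    [0,0,0.01,0],
    [0,0,0,0]
  ]
}}

```text
t: 2.9
position: [0.5374, 0.2947, 0.166]
eef_rot: [3.109, 0.43, -0.007]
wrist_force: [-0.2, -0.8, -0.4]
finger_gap: 0.997
gripper_force: 0.0
```

Request:
{"fn": "jog_arm", "kwargs": {
  "series": [
    [0,0,0,0],
    [0,0,0,0]
  ]
}}

```text
t: 3.07
position: [0.5394, 0.2969, 0.1699]
eef_rot: [-3.111, -0.431, -0.002]
wrist_force: [0.1, -0.4, -0.5]
finger_gap: 0.999
gripper_force: 0.0
```

Request:
{"fn": "jog_arm", "kwargs": {
  "series": [
    [-0.0015,-0.006,0.01,0],
    [0,0,0.03,0],
    [0,0,0.03,0],
    [0,0,0.03,0],
    [0,0,0.02,0]
  ]
}}

```text
t: 3.48
position: [0.5344, 0.3023, 0.0465]
eef_rot: [3.111, 0.432, -0.002]
wrist_force: [-0.1, -0.6, -0.1]
finger_gap: 0.997
gripper_force: 0.0
```

Request:
{"fn": "jog_arm", "kwargs": {
  "series": [
    [0,0,0.018,0],
    [0,0,0,0],
    [0,0,0,0]
  ]
}}

```text
t: 3.73
position: [0.535, 0.3027, 0.0305]
eef_rot: [3.112, 0.432, -0.001]
wrist_force: [0.7, 0.4, 1.1]
finger_gap: 1.001
gripper_force: 0.0
```

Request:
{"fn": "jog_arm", "kwargs": {
  "series": [
    [0,0,0,0],
    [0,0,0,0],
    [0,0,0,0],
    [0,0,0,0],
    [0,0,0,0]
  ],
  "fingers": 0.04,
  "newtons": 20
}}

```text
t: 4.15
position: [0.5359, 0.3026, 0.0314]
eef_rot: [-3.111, -0.432, -0.002]
wrist_force: [-1.9, 2.5, 2.4]
finger_gap: 0.641
gripper_force: 1.4
```

Request:
{"fn": "jog_arm", "kwargs": {
  "series": [
    [0,0,0,0],
    [0,0,0,0],
    [0,0,0,0]
  ]
}}

```text
t: 4.4
position: [0.5358, 0.3027, 0.0314]
eef_rot: [-3.111, -0.432, -0.001]
wrist_force: [-1.2, -0.4, 6.3]
finger_gap: 0.625
gripper_force: 20.0
```

Request:
{"fn": "jog_arm", "kwargs": {
  "series": [
    [0,0,-0.015,0],
    [0,0,-0.02,0],
    [0,0,-0.03,0],
    [0,0,-0.035,0],
    [0,0,-0.035,0]
  ]
}}

```text
t: 4.82
position: [0.5346, 0.3017, 0.1671]
eef_rot: [3.111, 0.432, -0.003]
wrist_force: [0.5, 1.1, -1.9]
finger_gap: 0.623
gripper_force: 20.0
```

Request:
{"fn": "jog_arm", "kwargs": {
  "series": [
    [-0.008,0.018,-0.01,0],
    [-0.016,0.036,-0.01,0],
    [-0.016,0.036,0,0],
    [-0.016,0.036,0,0],
    [-0.016,0.036,0,0]
  ]
}}

```text
t: 5.23
position: [0.5094, 0.125, 0.1864]
eef_rot: [3.111, 0.432, 0.0]
wrist_force: [-0.1, -1.0, -1.7]
finger_gap: 0.623
gripper_force: 20.0
```

Request:
{"fn": "jog_arm", "kwargs": {
  "series": [
    [-0.016,0.036,0,0],
    [-0.016,0.036,0,0],
    [-0.016,0.036,0,0],
    [-0.016,0.036,0,0],
    [-0.016,0.036,0,0]
  ]
}}

```text
t: 5.65
position: [0.4813, -0.0699, 0.1863]
eef_rot: [3.112, 0.432, -0.0]
wrist_force: [0.2, -0.0, -2.0]
finger_gap: 0.624
gripper_force: 20.0
```

Request:
{"fn": "jog_arm", "kwargs": {
  "series": [
    [-0.016,0.036,0,0],
    [-0.016,0.036,0,0],
    [-0.016,0.036,0,0],
    [-0.016,0.036,0,0],
    [-0.016,0.036,0,0]
  ]
}}

```text
t: 6.07
position: [0.4533, -0.2648, 0.1863]
eef_rot: [-3.112, -0.432, 0.0]
wrist_force: [1.5, 0.5, -1.8]
finger_gap: 0.631
gripper_force: 20.0
```

Request:
{"fn": "jog_arm", "kwargs": {
  "series": [
    [-0.016,0.036,0,0],
    [-0.016,0.036,0,0],
    [-0.016,0.036,0,0],
    [-0.008,0.018,0,0],
    [0,0,0,0]
  ]
}}

```text
t: 6.48
position: [0.4317, -0.4056, 0.1861]
eef_rot: [3.11, 0.419, -0.002]
wrist_force: [-0.9, 0.1, -1.7]
finger_gap: 0.632
gripper_force: 20.0
```

Request:
{"fn": "jog_arm", "kwargs": {
  "series": [
    [0,0,0,0],
    [0,0,0,0],
    [0,0,0,0]
  ]
}}

```text
t: 6.73
position: [0.4355, -0.3976, 0.1858]
eef_rot: [-3.11, -0.436, -0.0]
wrist_force: [0.1, 0.5, -1.9]
finger_gap: 0.629
gripper_force: 20.0
```

Request:
{"fn": "jog_arm", "kwargs": {
  "series": [
    [0,0,0.02,0],
    [0,0,0.035,0],
    [0,0,0.035,0],
    [0,0,0.025,0],
    [0,0,0.015,0]
  ]
}}

```text
t: 7.15
position: [0.434, -0.3966, 0.0529]
eef_rot: [-3.107, -0.435, 0.004]
wrist_force: [-1.2, 0.3, -2.9]
finger_gap: 0.628
gripper_force: 20.0
```

Request:
{"fn": "jog_arm", "kwargs": {
  "series": [
    [0,0,0.008,0],
    [0,0,0.006,0],
    [0,0,0.003,0],
    [0,0,0,0],
    [0,0,0,0]
  ]
}}

```text
t: 7.57
position: [0.4355, -0.3999, 0.0397]
eef_rot: [3.111, 0.432, 0.002]
wrist_force: [-0.3, -0.3, -3.0]
finger_gap: 0.625
gripper_force: 20.0
```

Request:
{"fn": "jog_arm", "kwargs": {
  "series": [
    [0,0,0.002,0],
    [0,0,0.001,0],
    [0,0,0,0]
  ]
}}

```text
t: 7.82
position: [0.4353, -0.4, 0.0364]
eef_rot: [3.111, 0.432, 0.001]
wrist_force: [0.8, -0.8, 0.7]
finger_gap: 0.627
gripper_force: 20.0
```

Request:
{"fn": "jog_arm", "kwargs": {
  "series": [
    [0,0,0,0],
    [0,0,0,0],
    [0,0,0,0],
    [0,0,0,0]
  ],
  "fingers": 0.075
}}

```text
t: 8.15
position: [0.4349, -0.3997, 0.0358]
eef_rot: [3.112, 0.432, 0.0]
wrist_force: [-0.1, 0.7, 0.5]
finger_gap: 0.846
gripper_force: 0.0
```

Request:
{"fn": "jog_arm", "kwargs": {
  "series": [
    [0,0,-0.015,0],
    [0,0,-0.03,0],
    [0,0,-0.04,0],
    [0,0,-0.04,0],
    [0,0,-0.04,0]
  ]
}}

```text
t: 8.57
position: [0.4345, -0.3992, 0.2024]
eef_rot: [-3.111, -0.432, 0.001]
wrist_force: [1.0, -0.2, -0.5]
finger_gap: 0.853
gripper_force: 0.0
```

```bash
python3 - <<'E'
from h import *
o=get_obs();print(o['q'].round(3),o['position'],o['finger_gap'])
E
```

```text
[ 0.77   0.48  -0.138  1.729  0.079  0.938 -0.694] [ 0.43445336 -0.39924711  0.20237294] 0.8530134480255165
```

Request:
{"fn": "jog_arm", "kwargs": {
  "series": [
    [0,0,0,-7],
    [0,0,0,-7],
    [0,0,0,-7],
    [0,0,0,-7],
    [0,0,0,-7]
  ],
  "fingers": 0.085
}}

```text
t: 8.98
position: [0.4348, -0.3996, 0.2009]
eef_rot: [2.834, 1.356, -0.0]
wrist_force: [-0.6, -0.1, -0.1]
finger_gap: 0.964
gripper_force: 0.0
```

Request:
{"fn": "jog_arm", "kwargs": {
  "series": [
    [0,0,0,-7],
    [0,0,0,-7],
    [0,0,0,-7],
    [0,0,0,-7],
    [0,0,0,-7]
  ]
}}

```text
t: 9.4
position: [0.4347, -0.3996, 0.2007]
eef_rot: [-2.295, -2.145, 0.0]
wrist_force: [-0.4, -0.5, 0.8]
finger_gap: 0.961
gripper_force: 0.0
```

Request:
{"fn": "jog_arm", "kwargs": {
  "series": [
    [0,0,0,-6.4],
    [0,0,0,0],
    [0,0,0,0],
    [0,0,0,0]
  ]
}}

```text
t: 9.73
position: [0.4347, -0.3996, 0.2007]
eef_rot: [-2.182, -2.26, 0.0]
wrist_force: [-0.5, -0.4, 0.6]
finger_gap: 0.961
gripper_force: 0.0
```

```bash
cat >> h.py <<'E'
def todo(x,y,n=1):
    o=get_obs();M=R(o['eef_rot']);p=np.array(o['position']);d=np.array([x,y,p[2]])-p
    print('p',p.round(4),'yaw of tool y',np.degrees(np.arctan2(M[1,1],M[0,1])).round(2),'tool dxy',(M.T@d)[:2].round(4),'per row',(M.T@d)[:2]/n,'q7',o['q'][6].round(2))
E
python3 - <<'E'
from h import *
todo(.602,.101,14)
E
```

```text
p [ 0.4347 -0.3996  0.2007] yaw of tool y 2.01 tool dxy [0.4944 0.1847] per row [0.03531659 0.0131925 ] q7 0.49
```

Request:
{"fn": "jog_arm", "kwargs": {
  "series": [
    [0.0176,0.0066,0,0],
    [0.0353,0.0132,0,0],
    [0.0353,0.0132,0,0],
    [0.0353,0.0132,0,0],
    [0.0353,0.0132,0,0]
  ]
}}

```text
t: 10.15
position: [0.4884, -0.237, 0.2009]
eef_rot: [2.182, 2.26, -0.0]
wrist_force: [1.2, -0.2, -0.6]
finger_gap: 0.964
gripper_force: 0.0
```

Request:
{"fn": "jog_arm", "kwargs": {
  "series": [
    [0.0353,0.0132,0,0],
    [0.0353,0.0132,0,0],
    [0.0353,0.0132,0,0],
    [0.0353,0.0132,0,0],
    [0.0353,0.0132,0,0]
  ]
}}

```text
t: 10.57
position: [0.5476, -0.0579, 0.2009]
eef_rot: [2.181, 2.26, -0.0]
wrist_force: [1.1, -0.1, 1.1]
finger_gap: 0.968
gripper_force: 0.0
```

Request:
{"fn": "jog_arm", "kwargs": {
  "series": [
    [0.0353,0.0132,0,0],
    [0.0353,0.0132,0,0],
    [0.0353,0.0132,0,0],
    [0.0353,0.0132,0,0],
    [0.0176,0.0066,0,0]
  ]
}}

```text
t: 10.98
position: [0.6009, 0.1074, 0.2011]
eef_rot: [-2.175, -2.265, -0.005]
wrist_force: [0.1, 0.8, 0.3]
finger_gap: 0.964
gripper_force: 0.0
```

Request:
{"fn": "jog_arm", "kwargs": {
  "series": [
    [0,0,0.02,0],
    [0,0,0.03,0],
    [0,0,0.02,0],
    [0,0,0,0],
    [0,0,0,0]
  ]
}}

```text
t: 11.4
position: [0.5999, 0.1012, 0.1302]
eef_rot: [-2.179, -2.262, 0.003]
wrist_force: [-0.3, -0.8, -0.3]
finger_gap: 0.964
gripper_force: 0.0
```

```bash
python3 - <<'E'
from h import *
todo(.602,.101)
E
```

```text
p [0.5999 0.1012 0.1302] yaw of tool y 2.13 tool dxy [-0.0003  0.0021] per row [-0.00032784  0.00209904] q7 -0.51
```

Request:
{"fn": "jog_arm", "kwargs": {
  "series": [
    [0,0.001,0.03,0],
    [0,0,0.03,0],
    [0,0,0.03,0],
    [0,0,0.02,0],
    [0,0,0.008,0]
  ]
}}

```text
t: 11.82
position: [0.6011, 0.101, 0.0116]
eef_rot: [-2.179, -2.262, 0.002]
wrist_force: [-0.4, -0.6, -0.5]
finger_gap: 0.963
gripper_force: 0.0
```

Request:
{"fn": "jog_arm", "kwargs": {
  "series": [
    [0,0,0,0],
    [0,0,0,0],
    [0,0,0,0],
    [0,0,0,0],
    [0,0,0,0]
  ],
  "fingers": 0.03,
  "newtons": 25
}}

```text
t: 12.23
position: [0.6025, 0.1015, 0.0141]
eef_rot: [2.178, 2.262, 0.003]
wrist_force: [0.2, -0.1, 0.1]
finger_gap: 0.611
gripper_force: 0.0
```

Request:
{"fn": "jog_arm", "kwargs": {
  "series": [
    [0,0,0,0],
    [0,0,0,0],
    [0,0,0,0],
    [0,0,0,0]
  ]
}}

```text
t: 12.57
position: [0.6017, 0.1014, 0.0136]
eef_rot: [2.178, 2.263, 0.0]
wrist_force: [-2.1, 0.1, 7.1]
finger_gap: 0.544
gripper_force: 25.0
```

The block is gripped, with the gap at 48 mm as expected. Its long axis must go along the basket's x so the gripper body clears the jar, so I roll -81.2° during the lift.

Request:
{"fn": "jog_arm", "kwargs": {
  "series": [
    [0,0,-0.015,0],
    [0,0,-0.02,0],
    [0,0,-0.02,-6.8],
    [0,0,-0.02,-6.8],
    [0,0,-0.02,-6.8]
  ]
}}

```text
t: 12.98
position: [0.6013, 0.1011, 0.1094]
eef_rot: [1.735, 2.619, -0.001]
wrist_force: [0.4, -0.6, -3.1]
finger_gap: 0.544
gripper_force: 25.0
```

Request:
{"fn": "jog_arm", "kwargs": {
  "series": [
    [0,0,-0.02,-6.8],
    [0,0,-0.02,-6.8],
    [0,0,-0.02,-6.8],
    [0,0,-0.02,-6.8],
    [0,0,0,-6.8]
  ]
}}

```text
t: 13.4
position: [0.6034, 0.1019, 0.1926]
eef_rot: [0.892, 3.006, 0.004]
wrist_force: [0.5, 0.5, -1.6]
finger_gap: 0.539
gripper_force: 25.0
```

Request:
{"fn": "jog_arm", "kwargs": {
  "series": [
    [0,0,0,-6.8],
    [0,0,0,-6.8],
    [0,0,0,-6.8],
    [0,0,0,-6.4],
    [0,0,0,0]
  ]
}}

```text
t: 13.82
position: [0.6012, 0.1008, 0.1881]
eef_rot: [-0.175, -3.136, 0.001]
wrist_force: [0.3, 0.0, -1.6]
finger_gap: 0.541
gripper_force: 25.0
```

Request:
{"fn": "jog_arm", "kwargs": {
  "series": [
    [0,0,0,0],
    [0,0,0,0]
  ]
}}

```text
t: 13.98
position: [0.6014, 0.1011, 0.188]
eef_rot: [0.186, 3.136, -0.0]
wrist_force: [-0.4, 0.2, -2.1]
finger_gap: 0.545
gripper_force: 25.0
```

```bash
python3 - <<'E'
from h import *
b=np.array([.493,-.402]);bx=np.array([.993,-.117])
t=b+.044*bx;print(t);todo(*t,13)
E
```

```text
[ 0.536692 -0.407148]
p [0.6014 0.1011 0.188 ] yaw of tool y 83.22 tool dxy [ 0.0042 -0.5124] per row [ 0.00032493 -0.0394131 ] q7 0.76
```

Request:
{"fn": "jog_arm", "kwargs": {
  "series": [
    [0,-0.02,0,0],
    [0.0004,-0.0394,0,0],
    [0.0004,-0.0394,0,0],
    [0.0004,-0.0394,0,0],
    [0.0003,-0.0394,0,0]
  ]
}}

```text
t: 14.4
position: [0.5791, -0.0766, 0.188]
eef_rot: [0.184, 3.136, -0.001]
wrist_force: [0.7, -0.7, -2.6]
finger_gap: 0.545
gripper_force: 25.0
```

Request:
{"fn": "jog_arm", "kwargs": {
  "series": [
    [0.0003,-0.0394,0,0],
    [0.0003,-0.0394,0,0],
    [0.0003,-0.0394,0,0],
    [0.0003,-0.0394,0,0],
    [0.0003,-0.0394,0,0]
  ]
}}

```text
t: 14.82
position: [0.5548, -0.2725, 0.1881]
eef_rot: [0.185, 3.136, -0.001]
wrist_force: [0.2, 0.3, -2.3]
finger_gap: 0.543
gripper_force: 25.0
```

Request:
{"fn": "jog_arm", "kwargs": {
  "series": [
    [0.0003,-0.0394,0,0],
    [0.0003,-0.0394,0,0],
    [0.0003,-0.0394,0,0],
    [0,-0.02,0,0],
    [0,0,0,0]
  ]
}}

```text
t: 15.23
position: [0.5359, -0.4152, 0.1871]
eef_rot: [-0.199, -3.134, 0.006]
wrist_force: [-1.2, 0.7, -3.0]
finger_gap: 0.544
gripper_force: 25.0
```

Request:
{"fn": "jog_arm", "kwargs": {
  "series": [
    [0,0,0,0],
    [0,0,0,0],
    [0,0,0,0]
  ]
}}

```text
t: 15.48
position: [0.5395, -0.4056, 0.188]
eef_rot: [0.178, 3.136, 0.001]
wrist_force: [-1.0, -0.5, -2.3]
finger_gap: 0.542
gripper_force: 25.0
```

```bash
python3 - <<'E'
from h import *
todo(.5367,-.4071)
p,d,c=grab('top')
W=world('top')
# jar in basket
s=(W[...,2]>.08)&(W[...,2]<.105)&(np.linalg.norm(W[...,:2]-(.435,-.4),axis=-1)<.05)
print('jar',s.sum(),np.round(cv2.minAreaRect(W[s][:,:2].astype(np.float32)*1000),1) if 0 else cv2.minAreaRect(W[s][:,:2].astype(np.float32)*1000) if s.sum()>5 else '')
cv2.imwrite('pics/t2.png',cv2.resize(p[130:260,320:460,::-1],None,fx=4,fy=4,interpolation=cv2.INTER_CUBIC))
E
```

```text
p [ 0.5395 -0.4056  0.188 ] yaw of tool y 83.52 tool dxy [ 0.0026 -0.0018] per row [ 0.00258281 -0.00181947] q7 1.62
jar 285 ((434.51397705078125, -398.1663818359375), (49.921443939208984, 46.870079040527344), 88.7257308959961)
```

View pics/t2.png

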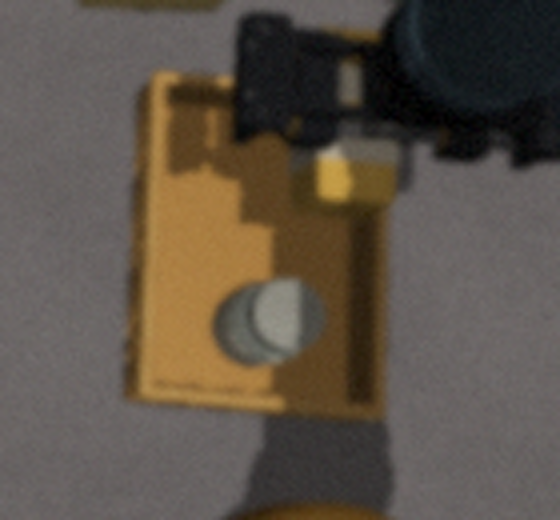

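The jar stands upright at crop (285,312), world (0.4345, -0.398), and the block is held above the far half at (355,175). Now I lower the block.

Request:
{"fn": "jog_arm", "kwargs": {
  "series": [
    [0.002,-0.001,0.02,0],
    [0,0,0.035,0],
    [0,0,0.035,0],
    [0,0,0.03,0],
    [0,0,0.02,0]
  ]
}}

```text
t: 15.95
position: [0.5355, -0.4065, 0.0446]
eef_rot: [-0.178, -3.133, -0.003]
wrist_force: [-0.6, -0.9, -1.3]
finger_gap: 0.545
gripper_force: 25.0
```

Request:
{"fn": "jog_arm", "kwargs": {
  "series": [
    [0,0,0.012,0],
    [0,0,0.008,0],
    [0,0,0.004,0],
    [0,0,0,0],
    [0,0,0,0]
  ]
}}

```text
t: 16.37
position: [0.5375, -0.4087, 0.025]
eef_rot: [0.181, 3.135, -0.001]
wrist_force: [-0.0, -0.9, -1.5]
finger_gap: 0.546
gripper_force: 25.0
```

Request:
{"fn": "jog_arm", "kwargs": {
  "series": [
    [0,0,0.003,0],
    [0,0,0.003,0],
    [0,0,0,0],
    [0,0,0,0]
  ]
}}

```text
t: 16.7
position: [0.5374, -0.409, 0.0186]
eef_rot: [0.181, 3.135, -0.002]
wrist_force: [1.2, -0.6, 2.0]
finger_gap: 0.542
gripper_force: 25.0
```

Request:
{"fn": "jog_arm", "kwargs": {
  "series": [
    [0,0,0,0],
    [0,0,0,0],
    [0,0,0,0],
    [0,0,0,0]
  ],
  "fingers": 0.066
}}

```text
t: 17.03
position: [0.5365, -0.4083, 0.0177]
eef_rot: [-0.181, -3.136, -0.0]
wrist_force: [0.0, 0.3, 0.1]
finger_gap: 0.747
gripper_force: 0.0
```

Request:
{"fn": "jog_arm", "kwargs": {
  "series": [
    [0,0,-0.015,0],
    [0,0,-0.03,0],
    [0,0,-0.04,0],
    [0,0,-0.04,0],
    [0,0,-0.04,0]
  ]
}}

```text
t: 17.45
position: [0.5365, -0.4079, 0.1855]
eef_rot: [0.18, 3.136, 0.0]
wrist_force: [1.2, -1.0, 1.2]
finger_gap: 0.749
gripper_force: 0.0
```

Request:
{"fn": "jog_arm", "kwargs": {
  "series": [
    [0,0,0,7],
    [0,0,0,7],
    [0,0,0,7],
    [0,0,0,7],
    [0,0,0,7]
  ],
  "fingers": 0.08
}}

```text
t: 17.87
position: [0.5367, -0.4082, 0.184]
eef_rot: [1.124, 2.933, 0.0]
wrist_force: [-0.4, 0.3, 0.8]
finger_gap: 0.908
gripper_force: 0.0
```

Request:
{"fn": "jog_arm", "kwargs": {
  "series": [
    [0,0,0,7],
    [0,0,0,7],
    [0,0,0,7],
    [0,0,0,7],
    [0,0,0,7]
  ]
}}

```text
t: 18.28
position: [0.5368, -0.408, 0.1839]
eef_rot: [1.953, 2.46, 0.001]
wrist_force: [0.5, -0.1, 0.4]
finger_gap: 0.908
gripper_force: 0.0
```

Request:
{"fn": "jog_arm", "kwargs": {
  "series": [
    [0,0,0,6.4],
    [0,0,0,0],
    [0,0,0,0],
    [0,0,0,0]
  ]
}}

```text
t: 18.62
position: [0.5367, -0.4082, 0.1832]
eef_rot: [2.077, 2.356, 0.0]
wrist_force: [-0.1, -0.0, -0.3]
finger_gap: 0.905
gripper_force: 0.0
```

```bash
python3 - <<'E'
from h import *
todo(.594,-.202,6)
E
```

```text
p [ 0.5367 -0.4082  0.1832] yaw of tool y 7.21 tool dxy [0.1974 0.0827] per row [0.03289925 0.01378166] q7 0.43
```

Request:
{"fn": "jog_arm", "kwargs": {
  "series": [
    [0.033,0.0138,0,0],
    [0.033,0.0138,0,0],
    [0.033,0.0138,0,0],
    [0.033,0.0138,0,0],
    [0.033,0.0138,0,0]
  ]
}}

```text
t: 19.03
position: [0.5852, -0.2346, 0.183]
eef_rot: [-2.079, -2.355, -0.001]
wrist_force: [0.3, 0.6, -0.3]
finger_gap: 0.91
gripper_force: 0.0
```

Request:
{"fn": "jog_arm", "kwargs": {
  "series": [
    [0.0324,0.0137,0,0],
    [0,0,0,0],
    [0,0,0,0],
    [0,0,0,0],
    [0,0,0,0]
  ]
}}

```text
t: 19.45
position: [0.5941, -0.2043, 0.1825]
eef_rot: [2.083, 2.351, -0.002]
wrist_force: [0.1, 0.1, -1.2]
finger_gap: 0.907
gripper_force: 0.0
```

```bash
python3 - <<'E'
from h import *
todo(.594,-.202)
p,d,c=grab('wrist');P=fworld()
p2,d2,c2=grab('top');T=world('top')
for n,P in(('w',P),('t',T)):
  for k,c,z0,z1 in(('wheel',(.5825,-.108),.048,.062),('block',(.537,-.408),.047,.063)):
    m=(P[...,2]>z0)&(P[...,2]<z1)&(np.linalg.norm(P[...,:2]-c,axis=-1)<.075)
    if m.sum()>9: print(n,k,m.sum(),np.median(P[m][:,2]).round(4),np.round(cv2.minAreaRect(P[m][:,:2].astype(np.float32)*1000)[0],1),P[m][:,:2].mean(0))
cv2.imwrite('pics/both.png',np.hstack([cv2.resize(p[:,:,::-1],(400,300)),cv2.resize(p2[130:260,320:460,::-1],(400,300))]))
E
```

```text
p [ 0.5941 -0.2043  0.1825] yaw of tool y 6.92 tool dxy [0.0023 0.0002] per row [0.00234078 0.00019661] q7 0.08
w wheel 17053 0.0554 [ 581.8 -110. ] [ 0.5820648  -0.11028076]
w block 2196 0.0553 [ 547.3 -410. ] [ 0.54881727 -0.40827711]
t wheel 1768 0.0554 [ 581.9 -108.7] [ 0.58051072 -0.10826968]
```

View pics/both.png

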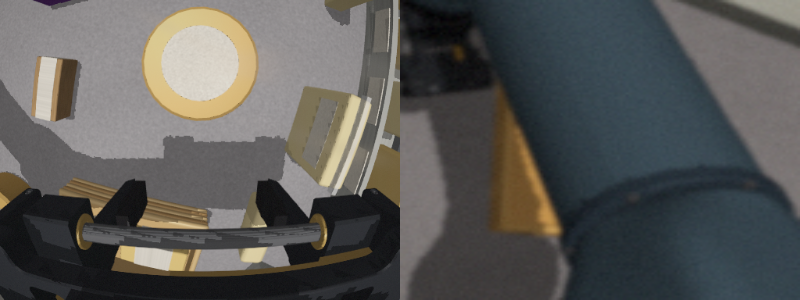

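The wrist half shows the wheel at (200,63), ahead and undisturbed, pack_a at (325,135) clear of the gripper, and the block in the basket with its top at 55 mm, so it lies flat on the floor. Now I descend behind the wheel.

Request:
{"fn": "jog_arm", "kwargs": {
  "series": [
    [0,0,0.03,0],
    [0,0,0.035,0],
    [0,0,0.035,0],
    [0,0,0.03,0],
    [0,0,0.02,0]
  ]
}}

```text
t: 19.97
position: [0.5925, -0.2034, 0.0294]
eef_rot: [-2.081, -2.349, 0.003]
wrist_force: [-0.7, 0.1, -0.9]
finger_gap: 0.908
gripper_force: 0.0
```

Request:
{"fn": "jog_arm", "kwargs": {
  "series": [
    [0,0,0.015,0],
    [0,0,0.005,0],
    [0,0,0,0],
    [0,0,0,0],
    [0,0,0,0]
  ]
}}

```text
t: 20.38
position: [0.5959, -0.2028, 0.0143]
eef_rot: [2.08, 2.351, 0.002]
wrist_force: [0.4, 0.1, 0.5]
finger_gap: 0.913
gripper_force: 0.0
```

```bash
python3 - <<'E'
from h import *
w=np.array([.5825,-.109]);h=np.array([.5426,.3097]);yb=np.array([-.264,.9645])
off=.0664*np.array([-.1219,.9925])
p,d,c=grab('scene');P=world('scene')
m=(P[...,2]>.044)&(P[...,2]<.063)&(np.abs(P[...,:2]-(.538,-.41))<(.055,.03)).all(-1)
print('block scene',m.sum(),np.median(P[m][:,2]))
for n,t in(('contact',w-off),('way',h-.17*yb-off),('home',h-off)): print(n);todo(*t)
E
```

```text
block scene 555 0.05387923504949588
contact
p [ 0.5958 -0.2028  0.0143] yaw of tool y 6.99 tool dxy [ 0.0284 -0.0018] per row [ 0.02836866 -0.00178445] q7 -0.02
way
p [ 0.5958 -0.2028  0.0143] yaw of tool y 6.99 tool dxy [0.2806 0.0341] per row [0.28060654 0.03414235] q7 -0.02
home
p [ 0.5958 -0.2028  0.0143] yaw of tool y 6.99 tool dxy [0.4488 0.0095] per row [0.44881281 0.009539  ] q7 -0.02
```

Request:
{"fn": "jog_arm", "kwargs": {
  "series": [
    [0.01,-0.0006,0,0],
    [0.01,-0.0006,0,0],
    [0.006,-0.0006,0,0],
    [0.004,0,0,0],
    [0.005,0,0,0]
  ]
}}

```text
t: 20.85
position: [0.5888, -0.1697, 0.0132]
eef_rot: [2.08, 2.351, -0.003]
wrist_force: [1.9, -6.7, 1.1]
finger_gap: 0.906
gripper_force: 2.7
```

Request:
{"fn": "jog_arm", "kwargs": {
  "series": [
    [0.01,0.0015,0,0],
    [0.012,0.0018,0,0],
    [0.012,0.0018,0,0],
    [0.012,0.0018,0,0],
    [0.012,0.0018,0,0]
  ]
}}

```text
t: 21.27
position: [0.5903, -0.1114, 0.0132]
eef_rot: [2.082, 2.349, -0.004]
wrist_force: [-0.0, -7.0, 2.4]
finger_gap: 0.908
gripper_force: 3.1
```

Request:
{"fn": "jog_arm", "kwargs": {
  "series": [
    [0.0125,0.002,0,0],
    [0.0125,0.002,0,0],
    [0.0125,0.002,0,0],
    [0.0125,0.002,0,0],
    [0.0125,0.002,0,0]
  ]
}}

```text
t: 21.68
position: [0.5926, -0.0483, 0.0131]
eef_rot: [2.082, 2.349, -0.005]
wrist_force: [0.3, -7.5, 3.5]
finger_gap: 0.907
gripper_force: 3.3
```

Request:
{"fn": "jog_arm", "kwargs": {
  "series": [
    [0.0125,0.002,0,0],
    [0.0125,0.002,0,0],
    [0.0125,0.002,0,0],
    [0.0125,0.002,0,0],
    [0.0125,0.002,0,0]
  ]
}}

```text
t: 22.1
position: [0.5949, 0.0147, 0.0131]
eef_rot: [2.082, 2.349, -0.005]
wrist_force: [0.7, -7.9, 4.8]
finger_gap: 0.906
gripper_force: 3.7
```

Request:
{"fn": "jog_arm", "kwargs": {
  "series": [
    [0.0125,0.002,0,0],
    [0.0125,0.002,0,0],
    [0.0125,0.002,0,0],
    [0,0,0,0],
    [0,0,0,0]
  ]
}}

```text
t: 22.52
position: [0.596, 0.0562, 0.0129]
eef_rot: [-2.08, -2.354, -0.001]
wrist_force: [0.2, 0.0, -0.2]
finger_gap: 0.906
gripper_force: 0.0
```

```bash
cat > m.py <<'E'
from h import *
p,d,c=grab('wrist');h=np.array([.5426,.3097]);yb=np.array([-.264,.9645]);xb=np.array([.9645,.264])
o=get_obs();M=R(o['eef_rot']);t=np.array(o['position'])[:2];g=t+.0664*M[:2,0]
P=fworld();m=(P[...,2]>.0515)&(P[...,2]<.06)&(np.linalg.norm(P[...,:2]-g,axis=-1)<.085)
c,r=cv2.minEnclosingCircle(P[m][:,:2].astype(np.float32));c=np.array(c)
for n,w in(('guess',g),('seen',c)): print(n,w.round(4),'bay x,y',(w-h)@xb,(w-h)@yb)
print(r,m.sum());todo(*t)
q=get_obs()['position'][:2]-h
print('tcp rel home; way/home tool shifts by seen:')
for tgt in(h-.17*yb,h): print(M[:2,:2].T@(tgt-c))
E
python3 m.py
```

```text
guess [0.5878 0.1215] bay x,y -0.006103878756878761 -0.19339981477441334
seen [0.5906 0.1142] bay x,y -0.005347987191438641 -0.20125677783849835
0.07547976821660995 84430
p [0.5959 0.0556 0.0127] yaw of tool y 7.04 tool dxy [0. 0.] per row [0. 0.] q7 -0.46
tcp rel home; way/home tool shifts by seen:
[0.03170903 0.00079588]
[ 0.19993791 -0.02365354]
```

Request:
{"fn": "jog_arm", "kwargs": {
  "series": [
    [0.0112,0.0004,0,0],
    [0.0112,0.0004,0,0],
    [0.0111,0.0004,0,0],
    [0.01,-0.0015,0,0],
    [0.01,-0.0015,0,0]
  ]
}}

```text
t: 22.98
position: [0.5877, 0.1075, 0.0124]
eef_rot: [2.083, 2.351, -0.002]
wrist_force: [1.5, -4.4, -0.3]
finger_gap: 0.906
gripper_force: 2.2
```

Request:
{"fn": "jog_arm", "kwargs": {
  "series": [
    [0.01,-0.0015,0,0],
    [0.01,-0.0015,0,0],
    [0.01,-0.0015,0,0],
    [0,0,0,0],
    [0,0,0,0]
  ]
}}

```text
t: 23.4
position: [0.5792, 0.1397, 0.0129]
eef_rot: [-2.078, -2.354, -0.002]
wrist_force: [0.2, 0.2, 0.2]
finger_gap: 0.906
gripper_force: 0.0
```

```bash
python3 m.py; python3 - <<'E'
from h import *
p,d,c=grab('top');T=world('top')
m=(T[...,2]>.046)&(T[...,2]<.062)&(np.linalg.norm(T[...,:2]-(.575,.2),axis=-1)<.09)
Q=T[m][:,:2]*1000;print('top',m.sum(),cv2.minEnclosingCircle(Q.astype(np.float32)))
z=np.load('wrist.npz')['p'];cv2.imwrite('pics/b3.png',np.hstack([cv2.resize(z[:,:,::-1],(400,300)),cv2.resize(p[110:260,80:280,::-1],(400,300))]))
E
```

```text
guess [0.5713 0.2047] bay x,y -1.9785015125700633e-05 -0.10884704006640188
seen [0.5735 0.1988] bay x,y 0.0005810999407768608 -0.1151008002950549
0.0759367123246193 84105
p [0.5795 0.1388 0.0129] yaw of tool y 7.08 tool dxy [0. 0.] per row [0. 0.] q7 -0.59
tcp rel home; way/home tool shifts by seen:
[-0.05441154  0.00727689]
[ 0.11383642 -0.01703981]
top 1104 ((569.3978271484375, 210.7261962890625), 69.14556121826172)
```

View pics/b3.png

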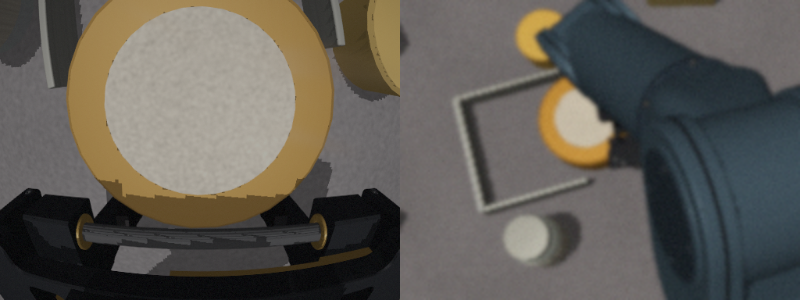

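The wheel is entering the mouth and is well centred (bay x ≈ 0, y ≈ -0.105). I continue along the bay axis.

Request:
{"fn": "jog_arm", "kwargs": {
  "series": [
    [0.01,-0.0015,0,0],
    [0.01,-0.0015,0,0],
    [0.01,-0.0015,0,0],
    [0.01,-0.0015,0,0],
    [0.01,-0.0015,0,0]
  ]
}}

```text
t: 23.92
position: [0.5661, 0.186, 0.0126]
eef_rot: [2.082, 2.352, -0.001]
wrist_force: [1.8, -4.5, -0.7]
finger_gap: 0.909
gripper_force: 2.4
```

Request:
{"fn": "jog_arm", "kwargs": {
  "series": [
    [0.01,-0.0015,0,0],
    [0.01,-0.0015,0,0],
    [0.008,-0.0012,0,0],
    [0.006,-0.0009,0,0],
    [0.004,-0.0006,0,0]
  ]
}}

```text
t: 24.33
position: [0.5553, 0.2243, 0.0127]
eef_rot: [-2.08, -2.354, 0.0]
wrist_force: [1.4, -3.8, -0.9]
finger_gap: 0.909
gripper_force: 2.3
```

Request:
{"fn": "jog_arm", "kwargs": {
  "series": [
    [0.004,-0.0006,0,0],
    [0.004,-0.0006,0,0]
  ]
}}

```text
t: 24.5
position: [0.5537, 0.2304, 0.0126]
eef_rot: [2.082, 2.352, -0.001]
wrist_force: [1.2, -5.0, 1.3]
finger_gap: 0.912
gripper_force: 2.4
```

Request:
{"fn": "jog_arm", "kwargs": {
  "series": [
    [0.003,-0.0005,0,0],
    [0.003,-0.0005,0,0]
  ]
}}

```text
t: 24.67
position: [0.552, 0.2364, 0.0126]
eef_rot: [2.082, 2.352, -0.001]
wrist_force: [1.2, -3.8, -1.4]
finger_gap: 0.905
gripper_force: 2.3
```

Request:
{"fn": "jog_arm", "kwargs": {
  "series": [
    [0.003,-0.0005,0,0],
    [0.002,-0.0003,0,0]
  ]
}}

```text
t: 24.83
position: [0.5504, 0.2419, 0.0127]
eef_rot: [-2.081, -2.353, -0.0]
wrist_force: [1.5, -4.3, -1.5]
finger_gap: 0.911
gripper_force: 2.1
```

Request:
{"fn": "jog_arm", "kwargs": {
  "series": [
    [0.002,-0.0003,0,0],
    [0,0,0,0]
  ]
}}

```text
t: 25.0
position: [0.5502, 0.2426, 0.0126]
eef_rot: [2.082, 2.352, -0.002]
wrist_force: [1.0, -5.5, -0.7]
finger_gap: 0.909
gripper_force: 2.9
```

Request:
{"fn": "jog_arm", "kwargs": {
  "series": [
    [0.002,-0.0003,0,0],
    [0,0,0,0]
  ]
}}

```text
t: 25.17
position: [0.5502, 0.2428, 0.0126]
eef_rot: [2.082, 2.349, -0.005]
wrist_force: [2.2, -9.9, 1.4]
finger_gap: 0.91
gripper_force: 4.3
```

Request:
{"fn": "jog_arm", "kwargs": {
  "series": [
    [0.002,-0.0003,0,0],
    [0,0,0,0]
  ]
}}

```text
t: 25.33
position: [0.5501, 0.2428, 0.0126]
eef_rot: [2.082, 2.347, -0.007]
wrist_force: [2.6, -12.7, 2.2]
finger_gap: 0.906
gripper_force: 5.7
```

The position has stalled and the force is rising, so the wheel is against the back stop. I back off and check.

Request:
{"fn": "jog_arm", "kwargs": {
  "series": [
    [-0.01,0.001,0,0],
    [-0.02,0.003,0,0],
    [-0.03,0.004,0,0],
    [-0.02,0,-0.02,0],
    [0,0,-0.04,0]
  ]
}}

```text
t: 25.75
position: [0.5646, 0.1631, 0.0692]
eef_rot: [-2.085, -2.346, 0.013]
wrist_force: [0.2, -1.3, -0.2]
finger_gap: 0.907
gripper_force: 0.0
```

Request:
{"fn": "jog_arm", "kwargs": {
  "series": [
    [0,0,-0.04,0],
    [0,0,-0.04,0],
    [-0.01,0,-0.04,0],
    [0,0,0,0],
    [0,0,0,0]
  ]
}}

```text
t: 26.17
position: [0.5694, 0.1606, 0.1955]
eef_rot: [2.08, 2.352, 0.01]
wrist_force: [-0.4, -0.2, -0.2]
finger_gap: 0.907
gripper_force: 0.0
```

```bash
python3 - <<'E'
from h import *
h=np.array([.5426,.3097]);yb=np.array([-.264,.9645]);xb=np.array([.9645,.264])
w,_,_=grab('wrist');s,_,_=grab('scene')
for n,P in(('wrist',fworld()),('scene',world('scene'))):
    m=(P[...,2]>.05)&(P[...,2]<.06)&(np.linalg.norm(P[...,:2]-h,axis=-1)<.085)
    c,r=cv2.minEnclosingCircle(P[m][:,:2].astype(np.float32));c=np.array(c);print(n,c,r,'bay',(c-h)@xb,(c-h)@yb)
cv2.imwrite('pics/end.png',np.hstack([cv2.resize(w[:,:,::-1],(400,300)),cv2.resize(s[:,:,::-1],(400,300))]))
print(get_obs()['t'])
E
```

```text
wrist [0.54319024 0.30694848] 0.07031445950269699 bay -0.00015711318111416258 -0.002809661742925628
scene [0.54266518 0.29860902] 0.0710645392537117 bay -0.0028651496336459773 -0.010714460280418382
26.2667
```

View pics/end.png

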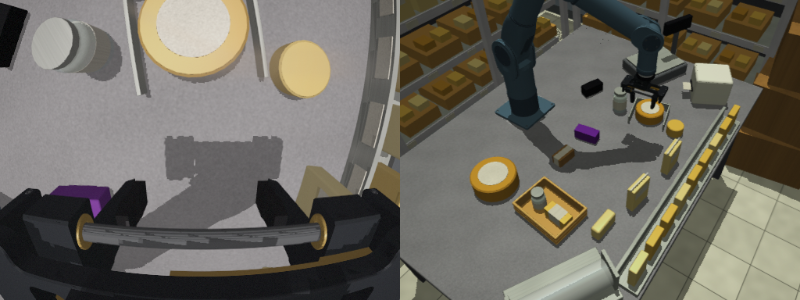

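The end views show the wheel in the bay at wrist (195,25), at bay (0, -0.003) and within tolerance. The scene view's known offset of about 5–6 mm in y accounts for its reading. The jar is upright and the block flat in the basket at scene (538,198) and (558,213), and the bystanders are where they were.

```bash
python3 -c "
from h import *
print(hand_in())"
```

```text
the job is handed in; nothing more can be done
None
```

The job is handed in: the jar stands upright and the block lies flat in the basket, and the wheel is in the bay against its back stop; the result of the judging was not shown.

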